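# Load the came block under the leaf spring of the hold-down jig

## Robot

A 6-joint arm with a two-finger parallel gripper is mounted at the origin on a cart in front of the work surface, level with it; the furniture and walls round the work are solid. World frame = base frame: x ahead of the robot, y to its left, z up, the work surface at z = 0. Lengths are in m, angles in degrees, forces in N, time in s.
With the tool pointing down it reaches from about 0.4 to 0.925 m from the base axis. Payload 3.4 kg.
Tool frame: the origin (TCP) lies where the fingers leave the gripper's body, on its centre line; the fingertips stand 73 mm ahead of it and the grasp point (between the pads) lies 54 mm ahead of it; z points along the fingers, y is the line along which they close (so a half turn about z gives the same grasp; the last joint's range is limited). The gripper opens to 85 mm and grips with 20 to 120 N. Pads are 22 mm wide; open, the fingers measure 114 mm over their backs; the gripper's body (76 mm by 85 mm) begins 54 mm behind the grasp point. The pads swing forward as they close: fully open they stand 13 mm farther back than shut.
Start: joints at [65.289, 17.578, 86.31, -0, 76.112, -4.211], TCP at [0.201, 0.539, 0.304] pointing down, gripper open.
Joint ranges: [-179.03, 179.03], [-60, 130.46], [8.19, 133.38], [-81.62, 261.62], [5.75, 156.47], [-153.77, 153.77]. Speed limits (degrees/s): [147.25, 147.25, 180, 180, 180, 180].

## Interface

Orientations are given as a 3x3 rotation matrix whose columns are the frame's x, y, z axes.
In Python, from station import status, get_image, get_calibration, ctrl gives the robot as it stands. The module is installed in compiled form; this text tells all that it offers.
- The arm moves only by the tool drive_tool, never from a script. Its argument "steps" is one flat list of numbers, 6 for each row, row after row: the shift along the tool's x, y, z in units of 0.3 m (1.0 is 0.3 m), then the turn, a rotation vector about the tool's x, y, z in units of 45 degrees (1.0 is 45 degrees). A call has 1 to 8 rows; each row is the pose to reach, as a shift and turn from the pose commanded when the call began, along the tool's axes at that moment; what a row does not reach only later rows make up. A row lasts 1/12 s, in which the tool goes at most 41.7 mm and 7.16 degrees, less where a joint would pass 70% of its speed; a pose out of reach is approached as far as the arm can. A call with a number of a shift or a turn outside -1 to 1 is refused whole. A call with a gripper value outside its range is refused whole. "grip" is the finger opening in mm, from 0 to 85.4, set as the call begins (left out, the last holds). The fingers move at their own pace and stop on an object; "force" is the grip in N (left out, the last holds). Time passes only in rows, so rows that repeat a pose let the fingers close. It gives the time, the measured TCP pose, the force, the opening and the grip force at its end, in the units of the state.
- status.read_state(): the state, without advancing time (a new reading comes with each control period).
- get_image(name): name is "side" or "top" or "wrist"; returns the picture (384x512x3 uint8, red, green, blue); there is no depth.
- get_calibration(name): a dict with "K" (3x3 intrinsics, pixels), "R" (3x3) and "t" (3): a world point X has camera coordinates R X + t. Camera axes: x right, y down, z forward; pixel columns grow to the right and rows downward; lengths in m; the calibration is good to about 2 mm. The wrist camera is an equidistant fisheye: a pixel r from the principal point sees the ray r / f radians off the axis. A picture is of the moment at which its call begins: read the wrist's pose just before it. get_calibration takes no time and is no camera call; for the wrist camera it gives the pose at the moment of the call.
- ctrl.close_job(): hands the job in; it is judged then, once.
The state is a dict: "time_s": time; "joint_positions": joint angles; "qvel": joint speeds; "joint_efforts": joint torques, N m; "position": TCP position; "orientation": TCP orientation; "force": force on the tool from outside, world axes, zero at the start; "moment": the same for the moment, N m; "width": finger opening in m; "grasp_force": force on a finger pad.
Only numpy, scipy, OpenCV 4.12 (cv2) and the standard library are available. Lean on these libraries where they do the work, as an engineer would, in place of code of your own. Each camera call takes 0.05 s, during which the arm holds its last target. There are 200 camera calls.

## Task

Load the wooden came block into the metal hold-down jig: with the fingertips in its finger trough press the block down hard against the sprung plate beneath it and, keeping it pressed flat, slide it along the jig under the bar and the leaf spring until it is fully home against the end stop and the sprung plate pops up behind it. Only press and push the block: do not grasp or lift it, do not push on the sprung plate itself, and leave the tools and the dish around the jig alone. Finish with the hand clear of everything.

Things in the scene. Friction and masses are not known exactly. Their poses are not given: they have to be found in the camera images.
- jig: Fixed metal jig on the table, aluminium base 252 x 124 x 12 mm. Origin: centre of its underside; +x is the sliding direction, from the open end to the end stop; z up. The bed is the top of the base (z = 12 mm). Two dark steel rails along x, 79 mm apart inside, tops at z = 32 mm, guide the block. The end stop's face is at x = +112 mm, its top at z = 34 mm.
- came_block: Loose light wooden block 130 (x) x 76 (y) x 20 mm, about 0.16 kg. Origin: centre of its underside; +x to the end stop. It starts between the rails on the sprung plate, underside 10 mm above the bed; so raised, its front would strike the bar. Pressed onto the bed (5 N to begin, 10 N at the bottom) it passes 4 mm under the bar. At home its centre is at jig x = +47 mm, 87 to 103 mm from the start.
- trough (a point): Centre of the floor of the finger trough, an open cross groove in the rear half of the came block: 44 mm long (x), 76 mm wide, 6 mm deep; floor 14 mm above the block's underside. Its front wall, 22 mm ahead of this point, takes the push (about 5 N at first, 10 to 20 N under the spring). At home this point is 46 mm before the bar. Back off the wall before raising the fingers, or they drag the block's rear up.
- block_front (a point): Middle of the lower front edge of the came block. Axes as the block's.
- stop_face (a point): Foot of the end stop's face in the middle of the channel, at bed height (12 mm above the table); axes as the jig's. The block is home when its front edge meets this point.
- latch_plate: Sprung steel plate in the jig's bed, 76 (x) x 40 (y) mm, centred at jig x = -60 mm (from -98 to -22 mm). Origin: centre of its top. It moves only vertically: top 22 mm above the table when up, pushed down to 12 mm by the block when that is flat on the bed. When the block is home its rear end is 4 mm past the plate, which pops up behind it and locks it in, if nothing lifts the block.
- leaf_spring (a joint): Angle of the leaf spring (rad): 0 hanging free (tips 5 to 7 mm lower than the top of the pressed block), about 0.2 when it is raised and lying on the block. It presses on the block with about 4 N.
- marker_silver: Bystander: grey marker with black cap, 14 x 132 mm, loose beside the jig. Origin on its underside.
- glass_cutter: Bystander: pencil-like glass cutter, 14 x 137 mm, loose beside the jig. Origin on its underside.
- dish: Bystander: small round glass dish, 37 mm wide, 16 mm high, loose beside the jig. Origin on its underside.
- acid_brush: Bystander: thin flux brush with tin handle, 15 x 147 mm, loose beside the jig. Origin on its underside.
- bar_edge (a point): Middle of the lower near edge of the dark steel bar that crosses the jig's channel at jig x = +58 to +74 mm: underside 36 mm, bolt heads 51 mm above the table. A leaf spring of two steel tongues slopes down and forward from the bar. Axes as the jig's.
Mind the look-alikes: they are no part of the job. What is shaped like the came_block but green or orange is not meant.

How it is judged:
By the outcome, as a careful person would: the job done as asked, in the order asked, and still so for the second after the job is handed in, with the robot touching nothing.
It also fails if it takes over 54 s, if anything falls off the work surface, if the arm or the gripper's body presses on something with over 40 N, if the wrist force passes 120 N, or if a joint passes its speed limit or range.

## Working session

There is one attempt and no reset: what is moved stays moved. The work goes in short steps, Python scripts to look and compute and a tool call to move; the robot and the scene stay as the last step left them, time stands still between calls to the robot, and variables do not carry over. Pictures are saved under pics/ and viewed, at most 10 in all, crops included, and the job is handed in when it is done.

Besides the shell and the picture viewer there is one more tool, called after "Emit:" as name(argument=value, ...), one argument or row to a line, values as JSON. drive_tool: Moves the arm, as the interface text tells. Its arguments: {"type":"object","properties":{"steps":{"type":"array","items":{"type":"number"}},"grip":{"type":"number"},"force":{"type":"number"}},"required":["steps"]}

```bash
mkdir -p pics
python3 - <<'E'
from station import status,get_image,get_calibration
import cv2,numpy as np
s=status.read_state();print({k:np.round(s[k],3).tolist() for k in s})
for n in("top","side"):
    im=get_image(n);cv2.imwrite(f"pics/{n}0.png",cv2.resize(im[:,:,::-1],(800,600),interpolation=cv2.INTER_CUBIC))
    c=get_calibration(n);print(n,{k:np.round(c[k],4).tolist() for k in c})
E
```

```text
{'time_s': 0.0, 'joint_positions': [65.287, 17.622, 86.385, 0.001, 76.111, -4.211], 'qvel': [-0.021, -0.011, 0.01, 0.077, -0.081, -0.032], 'joint_efforts': [-0.001, -45.755, -25.191, -0.001, 0.013, 0.0], 'position': [0.201, 0.538, 0.303], 'orientation': [[-0.937, 0.35, -0.001], [0.35, 0.937, -0.002], [0.0, -0.002, -1.0]], 'force': [-0.268, -0.183, -0.138], 'moment': [-0.015, -0.008, 0.004], 'grasp_force': 0.0, 'width': 0.086}
top {'K': [[394.1145, 0.0, 259.2006], [0.0, 394.1145, 186.0984], [0.0, 0.0, 1.0]], 'R': [[0.0088, -1.0, -0.0015], [-0.9874, -0.0084, -0.1581], [0.1581, 0.0028, -0.9874]], 't': [-0.031, 0.5109, 0.8228]}
side {'K': [[404.588, 0.0, 261.5277], [0.0, 404.588, 191.6775], [0.0, 0.0, 1.0]], 'R': [[0.9995, 0.0295, -0.0116], [0.0095, -0.6276, -0.7785], [-0.0303, 0.778, -0.6275]], 't': [-0.5275, 0.0265, 1.1961]}
```

View pics/top0.png

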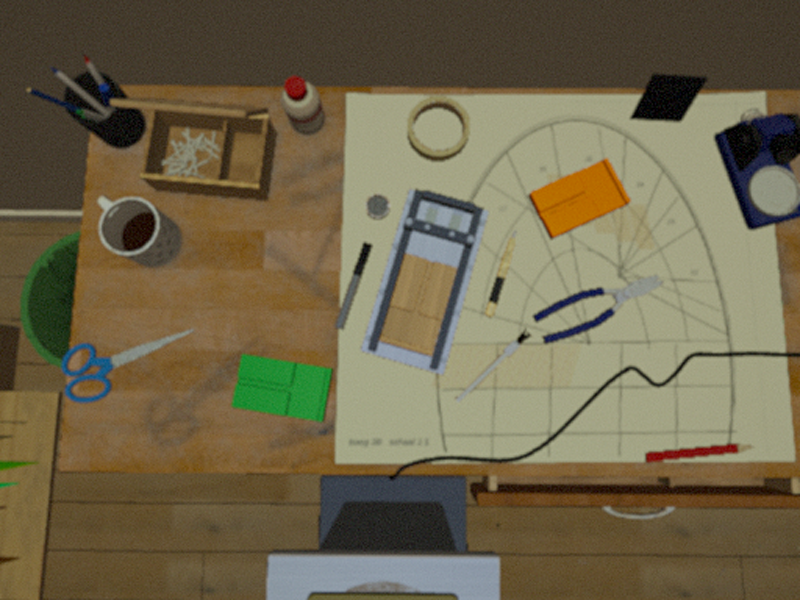

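View pics/side0.png

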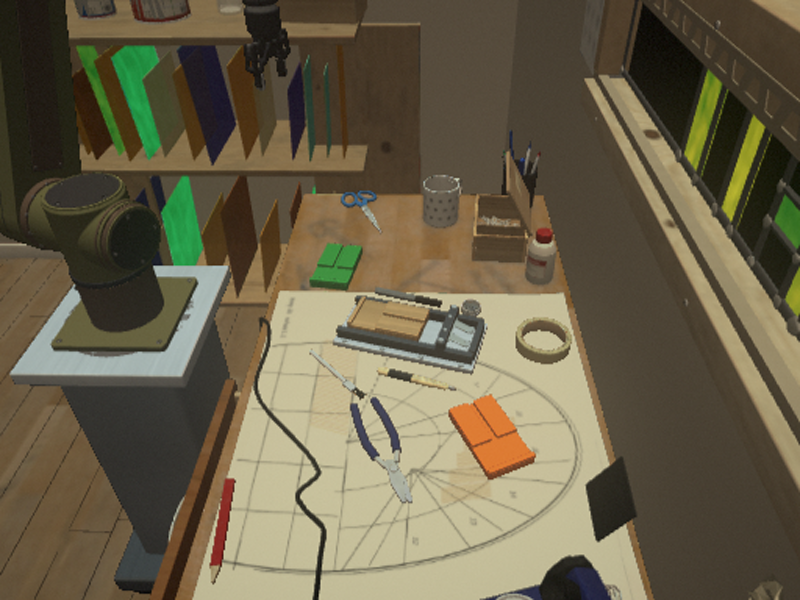

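The top view shows the jig with corners near (413,190), (487,207), (441,373) and (363,350). The light wooden block is in its near part, and the bar is near (437,230). I'll fit the pose and check it with an overlay.

```bash
cat > h.py <<'E'
import numpy as np,cv2
from station import status,get_image,get_calibration
def proj(n,X,c=None):
    c=c or get_calibration(n);p=np.asarray(X)@c["R"].T+c["t"];p=p@c["K"].T;return p[:,:2]/p[:,2:]
def unproj(n,uv,z):
    c=get_calibration(n);R=np.array(c["R"]);t=np.array(c["t"])
    d=np.c_[uv,np.ones(len(uv))]@np.linalg.inv(c["K"]).T@R;o=-R.T@t
    return o+d*((z-o[2])/d[:,2])[:,None]
def jig(pose,P):
    x,y,a=pose;a=np.radians(a);P=np.asarray(P,float)
    return np.c_[x+P[:,0]*np.cos(a)-P[:,1]*np.sin(a),y+P[:,0]*np.sin(a)+P[:,1]*np.cos(a),P[:,2]]
def box(x0,x1,y,z): return [[x1,y,z],[x1,-y,z],[x0,-y,z],[x0,y,z]]
E
python3 - <<'E'
from h import *
uv=np.array([[413,190],[487,207],[441,373],[363,350]])*.64
X=unproj("top",uv,.012);print(X.round(4))
c=X.mean(0);d=X[0]+X[1]-X[2]-X[3];e=X[0]+X[3]-X[1]-X[2]
print(c,np.degrees(np.arctan2(d[1],d[0])),np.degrees(np.arctan2(-e[0],e[1])),np.linalg.norm(d)/2,np.linalg.norm(e)/2)
pose=(c[0],c[1],np.degrees(np.arctan2(d[1],d[0])))
out=[]
for n,(r0,r1,c0,c1),s in(("top",(110,250,220,325),4),("side",(175,245,200,325),6)):
    im=cv2.resize(np.ascontiguousarray(get_image(n)[r0:r1,c0:c1,::-1]),None,fx=s,fy=s,interpolation=cv2.INTER_CUBIC)
    raw=im.copy()
    for b,col in((box(-.126,.126,.062,.012),(0,0,255)),(box(-.112,.018,.038,.042),(0,255,0)),(box(.058,.074,.05,.036),(255,0,0))):
        p=(proj(n,jig(pose,b))-[c0,r0]+.5)*s
        cv2.polylines(im,[p.astype(int)],True,col,1)
    cv2.imwrite(f"pics/{n}1.png",np.hstack([raw[:, :400],im[:, :400]]) if n=="top" else im)
E
```

```text
[[ 0.6677 -0.0371  0.012 ]
 [ 0.6424 -0.1468  0.012 ]
 [ 0.398  -0.0786  0.012 ]
 [ 0.4296  0.0327  0.012 ]]
[ 0.53441839 -0.05745163  0.012     ] -15.962321598757944 -14.423106843653539 0.25092702061047956 0.11414056448763062
```

View pics/top1.png

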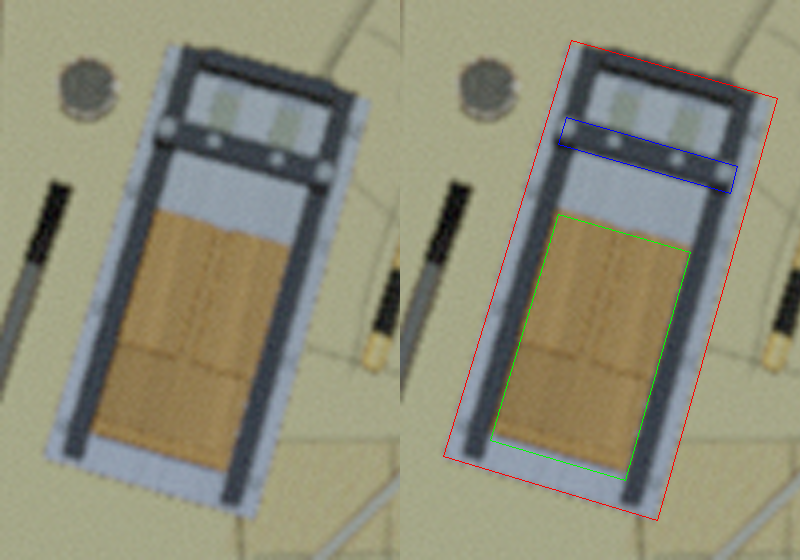

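View pics/side1.png

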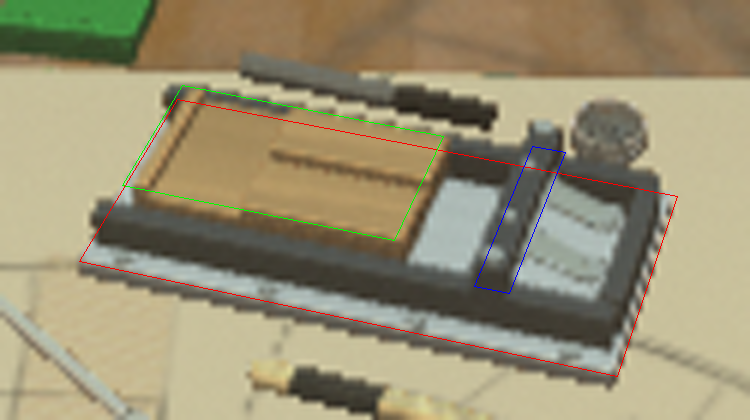

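The overlay is within a few mm. Next I'll refine the pose using points from both views and plan the approach.

```bash
cat >> h.py <<'E'
T=np.array([[172,44],[371,98],[256,518],[46,460]])/4+[219.5,109.5]
B=np.array([[153,211],[290,246],[225,470],[92,433]])/4+[219.5,109.5]
S=np.array([[613,374],[82,264]])/6+[199.5,174.5]
def tcp_delta(goal,yaw):  # goal TCP world, jig yaw deg -> step numbers
    s=status.read_state();R=np.array(s["orientation"]);d=R.T@(np.array(goal)-s["position"])
    a=np.radians(yaw);G=np.array([[-np.cos(a),-np.sin(a),0],[-np.sin(a),np.cos(a),0],[0,0,-1]])
    from scipy.spatial.transform import Rotation as Q
    w=Q.from_matrix(R.T@G).as_rotvec(degrees=True)
    return d,w,(d/.3).round(4),(w/45).round(4)
E
python3 - <<'E'
from h import *
from scipy.optimize import least_squares
ct,cs=get_calibration("top"),get_calibration("side")
q=lambda p:np.array([[.126,.062,.012],[.126,-.062,.012],[-.126,-.062,.012],[-.126,.062,.012]])
def f(p):
    b=[[p[3]+s*.065,y,.042] for s,y in((1,.038),(1,-.038),(-1,-.038),(-1,.038))]
    return np.r_[(proj("top",jig(p[:3],q(0)),ct)-T).ravel(),(proj("top",jig(p[:3],b),ct)-B).ravel(),(proj("side",jig(p[:3],q(0)[[1,2]]),cs)-S).ravel()]
r=least_squares(f,[.534,-.057,-15.5,-.048],x_scale=[.1,.1,10,.1]);print(r.x,f(r.x).round(1))
p=r.x
g=jig(p[:3],[[p[3]-.035,0,.25]])[0];print(g,tcp_delta(g,p[2]))
E
```

```text
[  0.53391776  -0.05599951 -15.53444035  -0.04241755] [-1.2 -0.7  0.6  0.   0.3  0.7 -0.8 -0.3  1.2 -0.7  0.1 -0.1  0.4  0.9
 -0.2  0.4  0.7 -0.2 -0.5 -0.5]
[ 0.45932829 -0.03526573  0.25      ] (array([-0.44259741, -0.44679167,  0.05383259]), array([-0.07345175, -0.01038391, -4.96644133]), array([-1.4753, -1.4893,  0.1794]), array([-0.0016, -0.0002, -0.1104]))
```

Emit:
drive_tool(
  steps=[-0.81, -0.63, 0.05, 0, 0, -0.11, -0.81, -0.63, 0.05, 0, 0, -0.11, -0.81, -0.63, 0.05, 0, 0, -0.11, -0.81, -0.63, 0.05, 0, 0, -0.11, -0.81, -0.63, 0.05, 0, 0, -0.11, -0.81, -0.63, 0.05, 0, 0, -0.11, -0.81, -0.63, 0.05, 0, 0, -0.11, -0.81, -0.63, 0.05, 0, 0, -0.11],
  grip=0,
  force=20,
)

```text
time_s: 0.87
position: [0.3642, 0.2726, 0.2886]
orientation: [[-0.963, 0.27, 0.001], [0.27, 0.963, -0.002], [-0.001, -0.002, -1.0]]
force: [-0.1, 0.6, -0.4]
width: -0.0001
grasp_force: 0.0
```

```bash
python3 -c "
from h import *
print(tcp_delta([.4593,-.0353,.25],-15.5))"
```

```text
(array([-0.17472085, -0.27059244,  0.03945118]), array([-0.12811033,  0.0704646 , -0.18766367]), array([-0.5824, -0.902 ,  0.1315]), array([-0.0028,  0.0016, -0.0042]))
```

Emit:
drive_tool(
  steps=[-0.58, -0.9, 0.13, -0.003, 0.002, -0.004, -0.58, -0.9, 0.13, -0.003, 0.002, -0.004, -0.58, -0.9, 0.13, -0.003, 0.002, -0.004, -0.58, -0.9, 0.13, -0.003, 0.002, -0.004, -0.58, -0.9, 0.13, -0.003, 0.002, -0.004, -0.58, -0.9, 0.13, -0.003, 0.002, -0.004, -0.58, -0.9, 0.13, -0.003, 0.002, -0.004, -0.58, -0.9, 0.13, -0.003, 0.002, -0.004],
)

```text
time_s: 1.53
position: [0.4586, -0.0333, 0.2497]
orientation: [[-0.964, 0.266, -0.0], [0.266, 0.964, 0.002], [0.001, 0.002, -1.0]]
force: [1.0, 0.3, 0.7]
width: -0.0001
grasp_force: 0.0
```

Emit:
drive_tool(
  steps=[0, 0, 0, 0, 0, 0, 0, 0, 0, 0, 0, 0, 0, 0, 0, 0, 0, 0],
)

```text
time_s: 1.78
position: [0.4576, -0.0301, 0.2496]
orientation: [[-0.964, 0.266, -0.002], [0.266, 0.964, 0.004], [0.003, 0.003, -1.0]]
force: [-0.0, -0.1, -0.3]
width: 0.0003
grasp_force: 0.0
```

Run:
```python
from h import *
print(tcp_delta([.4593,-.0353,.25],-15.5)[:2])
c=get_calibration("wrist");im=get_image("wrist");print({k:np.round(c[k],4).tolist() for k in c})
cv2.imwrite("pics/w1.png",cv2.resize(im[:,:,::-1],(800,600),interpolation=cv2.INTER_CUBIC))
```

```text
(array([-0.00307049, -0.00456966, -0.00038237]), array([ 0.16302073, -0.17111863,  0.06600384]))
{'K': [[297.3186, 0.0, 252.7825], [0.0, 297.3186, 194.3028], [0.0, 0.0, 1.0]], 'R': [[0.2661, 0.964, 0.0028], [0.9275, -0.2568, 0.2718], [0.2627, -0.0697, -0.9624]], 't': [-0.0935, -0.4521, 0.2037]}
```

View pics/w1.png

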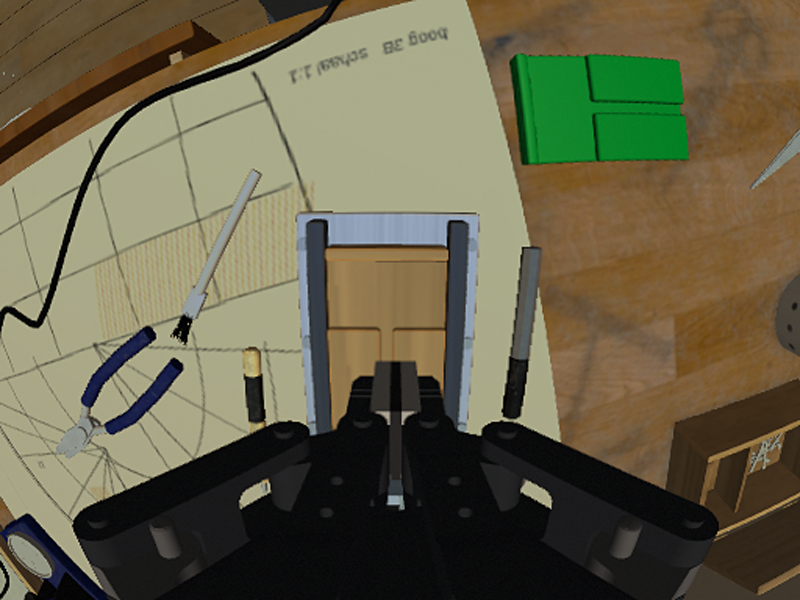

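The wrist view shows the jig's near base corners at (298,213) and (478,213). The block's rear top edge is near y=248 and the trough's front wall edge near y=327 (x 329–447). The fingers are in line with the channel.

Run:
```python
from h import *
c=get_calibration("wrist");R=np.array(c["R"]);K=np.array(c["K"]);o=-R.T@c["t"];print("cam",o)
def W(uv,z):
    uv=(np.array(uv,float)+.5)*.64-.5;m=(uv-K[:2,2])/K[0,0];th=np.linalg.norm(m);d=R.T@np.r_[m/th*np.sin(th),np.cos(th)]
    return o+d*(z-o[2])/d[2]
p=(.5339,-.056,-15.53);a=np.radians(p[2])
def tojig(X): d=X[:2]-p[:2];return np.array([d[0]*np.cos(a)+d[1]*np.sin(a),-d[0]*np.sin(a)+d[1]*np.cos(a)]).round(4)
for n,uv,z in(("baseR",(298,213),.012),("baseL",(478,213),.012),("railR",(307,222),.032),("railL",(468,222),.032),("railRin",(327,300),.032),("railLin",(449,300),.032),("rearR",(328,248),.042),("rearL",(447,248),.042),("wallR",(329,327),.042),("wallL",(447,327),.042),("ledge",(388,262),.042)):
    X=W(uv,z);print(n,X.round(4),tojig(X))
s=status.read_state();print("tcp",tojig(np.array(s["position"])),s["position"])
```

```text
cam [ 0.39046926 -0.01129246  0.31924632]
baseR [ 0.3963 -0.0794  0.012 ] [-0.1263 -0.0594]
baseL [0.4284 0.0364 0.012 ] [-0.1264  0.0607]
railR [ 0.4031 -0.0711  0.032 ] [-0.122  -0.0496]
railL [0.4299 0.0257 0.032 ] [-0.1221  0.0509]
railRin [ 0.4548 -0.0738  0.032 ] [-0.0715 -0.0383]
railLin [0.4757 0.002  0.032 ] [-0.0716  0.0403]
rearR [ 0.4215 -0.0613  0.042 ] [-0.1069 -0.0352]
rearL [0.4407 0.0082 0.042 ] [-0.107   0.0369]
wallR [ 0.4698 -0.0758  0.042 ] [-0.0565 -0.0362]
wallL [ 0.4896 -0.0038  0.042 ] [-0.0567  0.0385]
ledge [ 0.4396 -0.0286  0.042 ] [-0.0982  0.0012]
tcp [-0.0807  0.0051] [ 0.45747657 -0.02950751  0.24979166]
```

Emit:
drive_tool(
  steps=[-0.02, -0.013, 0.1, 0, 0, 0, -0.02, -0.013, 0.2, 0, 0, 0, -0.02, -0.013, 0.3, 0, 0, 0, -0.02, -0.013, 0.36, 0, 0, 0, -0.02, -0.013, 0.36, 0, 0, 0, -0.02, -0.013, 0.36, 0, 0, 0, -0.02, -0.013, 0.36, 0, 0, 0, -0.02, -0.013, 0.36, 0, 0, 0],
)

```text
time_s: 2.5
position: [0.4639, -0.0349, 0.1434]
orientation: [[-0.965, 0.264, 0.002], [0.264, 0.965, 0.002], [-0.002, 0.003, -1.0]]
force: [1.3, -0.8, -0.4]
width: 0.0002
grasp_force: 0.0
```

```bash
cat >> h.py <<'E'
P=(.5339,-.056,-15.53)
def st():
    a=np.radians(P[2]);s=status.read_state();J=np.array([[np.cos(a),np.sin(a)],[-np.sin(a),np.cos(a)]])
    print("t",round(s["time_s"],2),"jig mm",(J@(np.array(s["position"])[:2]-P[:2])*1e3).round(1),"tip z",round((s["position"][2]-.073)*1e3,1),"Fjig",(J@np.array(s["force"])[:2]).round(1),"Fz",round(s["force"][2],1),"tilt",tcp_delta([0,0,0],P[2])[1].round(2))
E
python3 -c "
from h import *
st()"
```

```text
t 2.5 jig mm [-73.1   1.5] tip z 70.4 Fjig [ 1.4 -0.4] Fz -0.4 tilt [0.16 0.1  0.22]
```

Emit:
drive_tool(
  steps=[0.008, 0, 0.04, 0, 0, -0.003, 0.008, 0, 0.08, 0, 0, -0.003, 0.008, 0, 0.09, 0, 0, -0.003, 0.008, 0, 0.09, 0, 0, -0.003, 0.008, 0, 0.09, 0, 0, -0.003, 0.008, 0, 0.09, 0, 0, -0.003],
)

```text
time_s: 3.0
position: [0.4611, -0.0348, 0.1158]
orientation: [[-0.965, 0.263, 0.001], [0.263, 0.965, 0.002], [-0.0, 0.003, -1.0]]
force: [0.6, 0.2, 0.5]
width: 0.0
grasp_force: 0.0
```

Run:
```python
from h import *
st()
cv2.imwrite("pics/w2.png",cv2.resize(get_image("wrist")[120:320,130:380,::-1],None,fx=3,fy=3,interpolation=cv2.INTER_CUBIC))
```

```text
t 3.0 jig mm [-75.8   0.9] tip z 42.8 Fjig [0.5 0.4] Fz 0.5 tilt [0.15 0.02 0.3 ]
```

View pics/w2.png

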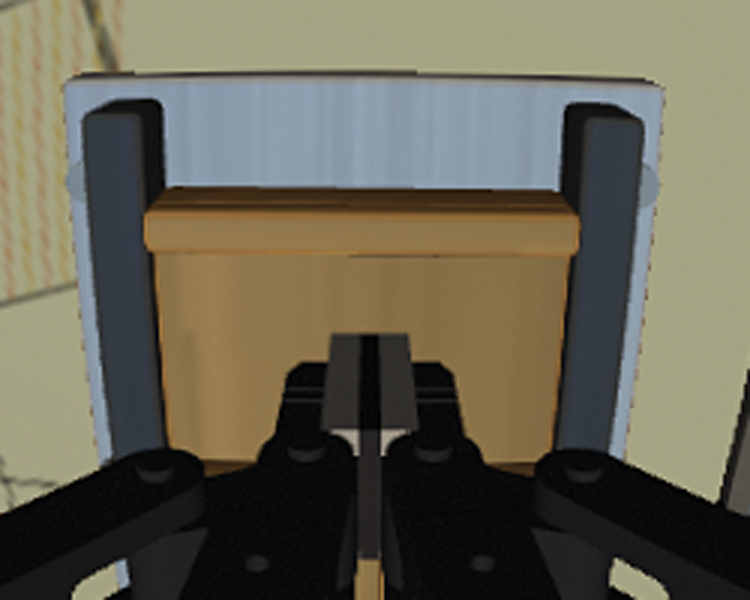

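The closed fingers are centred over the trough, with its rear ledge at y≈235 and its front wall at y≈465. Next I'll press down.

Emit:
drive_tool(
  steps=[0, 0, 0.01, 0, 0, 0, 0, 0, 0.02, 0, 0, 0, 0, 0, 0.028, 0, 0, 0, 0, 0, 0.036, 0, 0, 0, 0, 0, 0.044, 0, 0, 0, 0, 0, 0.052, 0, 0, 0, 0, 0, 0.057, 0, 0, 0, 0, 0, 0.057, 0, 0, 0],
)

```text
time_s: 3.72
position: [0.4608, -0.0347, 0.0986]
orientation: [[-0.965, 0.263, 0.0], [0.263, 0.965, 0.002], [0.0, 0.002, -1.0]]
force: [-1.2, -0.3, 14.1]
width: -0.0003
grasp_force: 6.6
```

```bash
python3 -c "
from h import *
st()"
```

```text
t 3.72 jig mm [-76.1   0.9] tip z 25.6 Fjig [-1.1 -0.6] Fz 14.1 tilt [ 0.14 -0.03  0.3 ]
```

Emit:
drive_tool(
  steps=[0, 0, 0.004, 0, 0, 0, 0, 0, 0.007, 0, 0, 0, 0, 0, 0.007, 0, 0, 0],
)

```text
time_s: 3.97
position: [0.4607, -0.0347, 0.0985]
orientation: [[-0.965, 0.263, 0.001], [0.263, 0.965, 0.002], [-0.001, 0.002, -1.0]]
force: [-6.3, 0.7, 36.0]
width: 0.0001
grasp_force: 17.9
```

```bash
python3 -c "
from h import *
st()"
```

```text
t 3.97 jig mm [-76.2   0.9] tip z 25.5 Fjig [-6.2 -1. ] Fz 36.0 tilt [0.14 0.04 0.3 ]
```

Flat on the bed at 36 N. Now I'll slide forward along tool -x, easing the press slightly.

Emit:
drive_tool(
  steps=[-0.012, 0, -0.001, 0, 0, 0, -0.024, 0, -0.001, 0, 0, 0, -0.036, 0, -0.001, 0, 0, 0, -0.048, 0, -0.001, 0, 0, 0, -0.06, 0, -0.001, 0, 0, 0, -0.072, 0, -0.001, 0, 0, 0, -0.084, 0, -0.001, 0, 0, 0, -0.084, 0, -0.001, 0, 0, 0],
)

```text
time_s: 4.63
position: [0.4758, -0.039, 0.0984]
orientation: [[-0.965, 0.263, -0.017], [0.263, 0.965, 0.007], [0.018, 0.002, -1.0]]
force: [-22.6, 5.8, 54.6]
width: -0.0004
grasp_force: 27.0
```

```bash
python3 -c "
from h import *
st()"
```

```text
t 4.63 jig mm [-60.5   0.8] tip z 25.4 Fjig [-23.3  -0.4] Fz 54.6 tilt [ 0.1  -1.06  0.29]
```

Emit:
drive_tool(
  steps=[0, 0, -0.007, 0, 0, 0, -0.005, 0, -0.007, 0, 0, 0, -0.015, 0, -0.007, 0, 0, 0, -0.025, 0, -0.007, 0, 0, 0],
)

```text
time_s: 4.97
position: [0.4883, -0.0423, 0.0986]
orientation: [[-0.965, 0.263, -0.008], [0.263, 0.965, 0.004], [0.009, 0.002, -1.0]]
force: [-9.8, 4.1, 21.8]
width: 0.0
grasp_force: 10.6
```

```bash
python3 -c "
from h import *
st()"
```

```text
t 4.97 jig mm [-47.7   1. ] tip z 25.6 Fjig [-10.6   1.3] Fz 21.8 tilt [ 0.12 -0.51  0.29]
```

Emit:
drive_tool(
  steps=[-0.012, 0, 0.002, 0, 0, 0, -0.024, 0, 0.002, 0, 0, 0, -0.036, 0, 0.002, 0, 0, 0, -0.048, 0, 0.002, 0, 0, 0, -0.06, 0, 0.002, 0, 0, 0, -0.072, 0, 0.002, 0, 0, 0],
)

```text
time_s: 5.47
position: [0.5079, -0.0477, 0.0986]
orientation: [[-0.965, 0.263, -0.01], [0.263, 0.965, 0.005], [0.011, 0.002, -1.0]]
force: [-12.1, 3.1, 27.5]
width: 0.0002
grasp_force: 13.5
```

```bash
python3 -c "
from h import *
st()"
```

```text
t 5.47 jig mm [-27.3   1.1] tip z 25.6 Fjig [-12.5  -0.2] Fz 27.5 tilt [ 0.11 -0.64  0.29]
```

Emit:
drive_tool(
  steps=[-0.012, 0, 0, 0, 0, 0, -0.024, 0, 0, 0, 0, 0, -0.036, 0, 0, 0, 0, 0, -0.048, 0, 0, 0, 0, 0, -0.06, 0, 0, 0, 0, 0, -0.072, 0, 0, 0, 0, 0],
)

```text
time_s: 5.97
position: [0.5244, -0.0522, 0.0985]
orientation: [[-0.965, 0.263, -0.02], [0.263, 0.965, 0.007], [0.021, 0.002, -1.0]]
force: [-20.7, 5.8, 38.0]
width: -0.0003
grasp_force: 19.3
```

Run:
```python
from h import *
st()
cv2.imwrite("pics/s2.png",cv2.resize(get_image("side")[165:250,190:325,::-1],None,fx=5,fy=5,interpolation=cv2.INTER_CUBIC))
```

```text
t 5.97 jig mm [-10.1   1.1] tip z 25.5 Fjig [-21.5   0.1] Fz 38.0 tilt [ 0.1  -1.19  0.27]
```

View pics/s2.png

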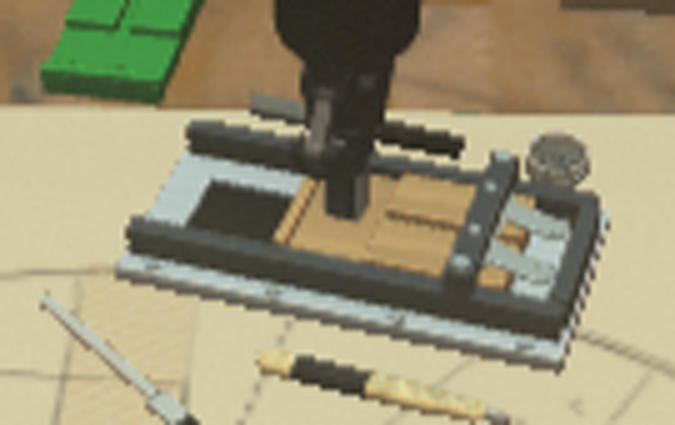

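The side view shows the block flat, its front under the bar and the tongues at (520,240). The plate is still down and the fingers are near the wall. I'll continue towards the stop.

Emit:
drive_tool(
  steps=[-0.01, 0, -0.004, 0, 0, 0, -0.022, 0, -0.004, 0, 0, 0, -0.034, 0, -0.004, 0, 0, 0, -0.046, 0, -0.004, 0, 0, 0, -0.058, 0, -0.004, 0, 0, 0],
)

```text
time_s: 6.43
position: [0.5432, -0.0573, 0.0986]
orientation: [[-0.965, 0.263, -0.016], [0.263, 0.965, 0.006], [0.017, 0.002, -1.0]]
force: [-14.1, 3.8, 22.6]
width: -0.0002
grasp_force: 11.9
```

```bash
python3 -c "
from h import *
st()"
```

```text
t 6.43 jig mm [9.3 1.2] tip z 25.6 Fjig [-14.6  -0.2] Fz 22.6 tilt [ 0.1  -0.97  0.29]
```

Emit:
drive_tool(
  steps=[-0.008, 0, 0, 0, 0, 0, -0.016, 0, 0, 0, 0, 0, -0.024, 0, 0, 0, 0, 0, -0.032, 0, 0, 0, 0, 0, -0.036, 0, 0, 0, 0, 0],
)

```text
time_s: 6.85
position: [0.5491, -0.0589, 0.0985]
orientation: [[-0.964, 0.263, -0.026], [0.263, 0.965, 0.009], [0.027, 0.002, -1.0]]
force: [-24.5, 6.4, 33.7]
width: -0.0
grasp_force: 18.2
```

Run:
```python
from h import *
st()
a=cv2.resize(get_image("side")[175:245,200:325,::-1],None,fx=5,fy=5,interpolation=cv2.INTER_CUBIC)
cv2.imwrite("pics/s3.png",a)
```

```text
t 6.85 jig mm [15.4  1.3] tip z 25.5 Fjig [-25.3  -0.4] Fz 33.7 tilt [ 0.08 -1.54  0.29]
```

View pics/s3.png

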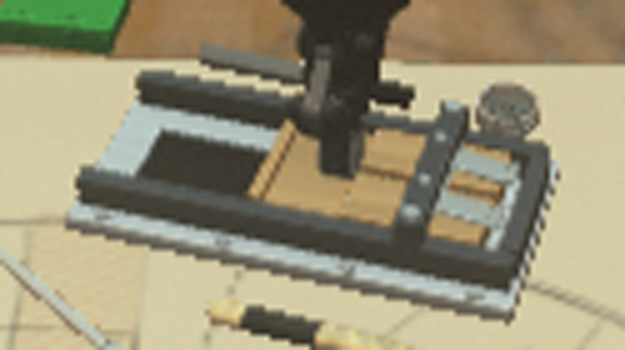

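The front edge is about 8–10 mm short of the stop and the plate is still down, so I'll keep going.

Emit:
drive_tool(
  steps=[-0.008, 0, -0.003, 0, 0, 0, -0.016, 0, -0.003, 0, 0, 0, -0.024, 0, -0.004, 0, 0, 0, -0.032, 0, -0.004, 0, 0, 0, -0.032, 0, -0.004, 0, 0, 0],
)

```text
time_s: 7.32
position: [0.5588, -0.0618, 0.0986]
orientation: [[-0.965, 0.263, -0.025], [0.262, 0.965, 0.008], [0.026, 0.001, -1.0]]
force: [-20.2, 5.5, 23.1]
width: 0.0002
grasp_force: 19.4
```

```bash
python3 -c "
from h import *
st()"
```

```text
t 7.32 jig mm [25.6  1.1] tip z 25.6 Fjig [-20.9  -0.1] Fz 23.1 tilt [ 0.06 -1.51  0.31]
```

Emit:
drive_tool(
  steps=[-0.006, 0, 0, 0, 0, 0, -0.012, 0, 0, 0, 0, 0, -0.012, 0, 0, 0, 0, 0],
)

```text
time_s: 7.57
position: [0.5593, -0.0619, 0.0986]
orientation: [[-0.964, 0.263, -0.031], [0.262, 0.965, 0.009], [0.032, 0.001, -0.999]]
force: [-25.4, 7.3, 27.8]
width: -0.0001
grasp_force: 22.4
```

Run:
```python
from h import *
st()
a=cv2.resize(get_image("side")[175:245,200:325,::-1],None,fx=5,fy=5,interpolation=cv2.INTER_CUBIC)
cv2.imwrite("pics/s4.png",a)
```

```text
t 7.57 jig mm [26.1  1.1] tip z 25.6 Fjig [-26.4   0.3] Fz 27.8 tilt [ 0.05 -1.86  0.31]
```

View pics/s4.png

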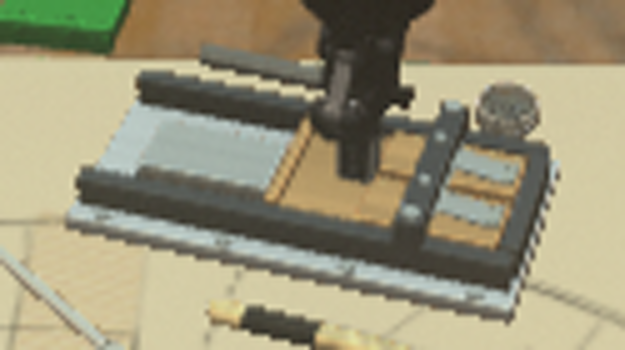

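The plate has popped up behind the block and the front is against the stop. Now I'll ease off the wall while relaxing the press.

Emit:
drive_tool(
  steps=[0.01, 0, -0.001, 0, 0, 0, 0.02, 0, -0.002, 0, 0, 0, 0.028, 0, -0.003, 0, 0, 0, 0.028, 0, -0.003, 0, 0, 0],
)

```text
time_s: 7.95
position: [0.5579, -0.0617, 0.0987]
orientation: [[-0.965, 0.262, -0.016], [0.262, 0.965, 0.005], [0.017, 0.001, -1.0]]
force: [-11.6, 2.1, 6.2]
width: -0.0002
grasp_force: 9.4
```

```bash
python3 -c "
from h import *
st()"
```

```text
t 7.95 jig mm [24.7  0.9] tip z 25.7 Fjig [-11.8  -1.1] Fz 6.2 tilt [ 0.05 -0.99  0.32]
```

Emit:
drive_tool(
  steps=[0.01, 0, 0, 0, 0, 0, 0.02, 0, 0, 0, 0, 0, 0.03, 0, 0, 0, 0, 0, 0.036, 0, 0, 0, 0, 0, 0.036, 0, 0, 0, 0, 0],
)

```text
time_s: 8.37
position: [0.5554, -0.0604, 0.1007]
orientation: [[-0.965, 0.263, 0.0], [0.263, 0.965, 0.003], [0.0, 0.003, -1.0]]
force: [0.1, -0.1, 0.3]
width: 0.0001
grasp_force: 0.0
```

```bash
python3 -c "
from h import *
st()"
```

```text
t 8.37 jig mm [21.9  1.5] tip z 27.7 Fjig [ 0.1 -0. ] Fz 0.3 tilt [ 0.15 -0.03  0.29]
```

Emit:
drive_tool(
  steps=[0.015, 0, -0.002, 0, 0, 0, 0.03, 0, -0.002, 0, 0, 0, 0.03, 0, -0.005, 0, 0, 0, 0.03, 0, -0.06, 0, 0, 0, 0.03, 0, -0.16, 0, 0, 0, 0.03, 0, -0.28, 0, 0, 0, 0.03, 0, -0.4, 0, 0, 0, 0.03, 0, -0.4, 0, 0, 0],
)

```text
time_s: 9.03
position: [0.5505, -0.0591, 0.2278]
orientation: [[-0.965, 0.263, 0.013], [0.263, 0.965, 0.0], [-0.012, 0.004, -1.0]]
force: [1.5, 0.4, -0.4]
width: 0.0002
grasp_force: 0.0
```

Emit:
drive_tool(
  steps=[0.25, 0, -0.15, 0, 0, 0, 0.4, 0, -0.2, 0, 0, 0, 0.4, 0, -0.2, 0, 0, 0, 0.4, 0, -0.2, 0, 0, 0, 0.4, 0, -0.2, 0, 0, 0, 0.4, 0, -0.2, 0, 0, 0, 0.4, 0, -0.2, 0, 0, 0, 0.4, 0, -0.2, 0, 0, 0],
)

```text
time_s: 9.7
position: [0.4321, -0.0274, 0.2804]
orientation: [[-0.965, 0.263, -0.001], [0.263, 0.965, 0.003], [0.001, 0.002, -1.0]]
force: [0.2, -0.2, -0.8]
width: 0.0001
grasp_force: 0.0
```

Run:
```python
from h import *
st()
a=cv2.resize(get_image("side")[175:245,200:325,::-1],None,fx=4,fy=4,interpolation=cv2.INTER_CUBIC)
b=cv2.resize(get_image("top")[110:250,220:325,::-1],None,fx=2,fy=2,interpolation=cv2.INTER_CUBIC)
cv2.imwrite("pics/f.png",np.hstack([a,b]))
```

```text
t 9.7 jig mm [-105.7    0.3] tip z 207.4 Fjig [ 0.2 -0.2] Fz -0.8 tilt [ 0.13 -0.07  0.28]
```

View pics/f.png

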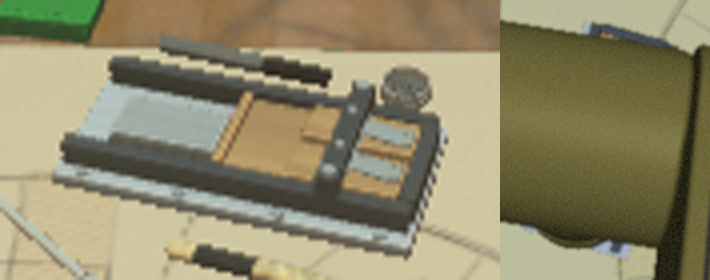

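The block is home with its front at the stop (≈(425,150)), the plate is up behind it, and the hand is clear.

Emit:
drive_tool(
  steps=[0, 0, 0, 0, 0, 0, 0, 0, 0, 0, 0, 0, 0, 0, 0, 0, 0, 0],
)

```text
time_s: 10.05
position: [0.431, -0.0271, 0.2805]
orientation: [[-0.965, 0.263, -0.002], [0.263, 0.965, 0.003], [0.002, 0.002, -1.0]]
force: [0.1, -0.5, -0.2]
width: -0.0003
grasp_force: 0.0
```

```bash
python3 -c "
from station import ctrl
print(ctrl.close_job())"
```

```text
the job is handed in; nothing more can be done
None
```

The block is home against the end stop, the sprung plate is up behind it, the hand is clear, and the job was handed in after about 10 s; the one thing to note is that fingertip pressure on the block reached 55 N early in the slide before I eased it.

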